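# Put the bottle opener away and swing the organiser shut

### The arm

A 7-joint arm with a two-finger parallel gripper is mounted at the origin on the work surface. World frame = base frame: x ahead of the robot, y to its left, z up, the work surface at z = 0. Lengths are in m, angles in degrees, forces in N, time in s.
With the tool pointing down it reaches from about 0.425 to 0.875 m from the base axis. Payload 4.7 kg.
Tool frame: the origin (TCP) lies midway between the tips of the shut fingers; the grasp point (between the pads) lies 19 mm behind it; z points along the fingers, y is the direction in which the jaws open and shut (so a half turn about z gives the same grasp; the last joint's range is limited). The gripper opens to 87 mm and grips with 3 to 60 N. Pads are 19 mm wide; open, the fingers measure 117 mm over their backs; the gripper's body (75 mm by 190 mm) begins 51 mm behind the grasp point.
Start: joints at [74.834, 18.392, -4.016, 83.108, 1.295, 78.541, -3.26], TCP at [0.179, -0.625, 0.223] pointing down, gripper open.
Joint ranges: [-163.93, 163.93], [-17.29, 119.83], [-79.2, 71.16], [3.27, 140.29], [-89.18, 269.18], [5.43, 117.66], [-154.24, 154.24]. Speed limits (degrees/s): [147.25, 147.25, 180, 180, 180, 180, 180].

### API

Orientations are given as [roll, pitch, yaw] about the fixed x, y, z axes, in that order (R = Rz(yaw) Ry(pitch) Rx(roll)).
In Python, from cell import env gives the robot as it stands. The module is installed in compiled form; this text tells all that it offers.
- The arm moves only by the tool servo_tool, never from a script. Its argument "plan" is a list of rows, each a list of 3 entries, a list of its own where there are three numbers: the opening, from 0 (shut) to 1 (fully open), then the shift along the tool's x, y, z in cm, then the turn, a rotation vector about the tool's x, y, z in degrees. A call has 1 to 20 rows; each row shifts and turns the pose as measured when the row begins, along the tool's axes as they then stand; what a row does not reach is not made up. A row lasts 1/12 s, in which the tool goes at most 41.7 mm and 7.16 degrees, less where a joint would pass 70% of its speed; a pose out of reach is approached as far as the arm can. A call is refused whole if a number of a shift passes 4.17 or a number of a turn 7.16, either way. A call with a gripper value outside its range is refused whole. The fingers move at their own pace and stop on an object; "force" is the grip in N (left out, the last holds). Time passes only in rows, so rows that do not move let the fingers close. It gives the time, the measured TCP pose, the force and the opening at its end, in the units of the state.
- env.get_obs(): the state, without advancing time (a new reading comes with each control period).
- env.read_camera(name): name is "side" or "top" or "wrist"; returns a dict with "image" (384x512x3 uint8, blue, green, red), "fx", "fy", "cx", "cy" (pixels), "rvec" (rotation vector, rad) and "tvec" (3), from world to camera coordinates, as OpenCV has them; the wrist camera has in their place "T_tool_cam" (4x4, takes a point from camera to tool coordinates, whose origin is the TCP and whose axes are the flange's). Camera axes: x right, y down, z forward; pixel columns grow to the right and rows downward; lengths in m; the calibration is good to about 2 mm. A picture is of the moment at which its call begins: read the wrist's pose just before it. There is no depth.
- env.sign_off(): hands the job in, once; it reports no verdict.
The state is a dict: "time_s": time; "qpos": joint angles; "joint_velocities": joint speeds; "effort": joint torques, N m; "tool_pos": TCP position; "tool_rot": TCP orientation; "force": force on the tool from outside, world axes, zero at the start; "wrist_torque": the same for the moment, N m; "grip_width": finger opening in m.
Only numpy, scipy, OpenCV 4.12 (cv2) and the standard library are available. Lean on these libraries where they do the work, as an engineer would, in place of code of your own. Each camera call takes 0.05 s, during which the arm holds its last target. There are 200 camera calls.

### The job

Put the bottle opener away: lay it flat in the lower tray of the aluminium organiser, then swing the upper tray back over it by pushing sideways near its free corner, so that it turns on its post, passes the spring catch and rests fully home, held against the stop. Push the tray gently, never with more than 16 N, keep the bird standing in it, and leave everything else on the console where it is.

Things in the scene. Friction and masses are not known exactly. Their poses are not given: they have to be found in the camera images.
- organiser: Fixed lower tray of the two-tier aluminium organiser: open, 140 (x) x 250 (y) x 40 mm high, walls and floor 3 mm. Origin: centre of its underside, on the console; x away from the robot, y to its left; turned up to 0.15 rad. A vertical post at (+55, +110) mm carries the upper tray; the post's knob, 22 mm wide, ends 109 mm above the console
- tray (a joint): Upper aluminium tray, 140 x 250 x 35 mm, walls 3 mm; underside 56 mm, rim 91 mm above the console. Turns about the organiser's post; no spring, stays where left, under 1 N moves it. Value in rad: 0 = exactly over the lower tray, positive = swung out, clockwise from above, to the robot's left front; starts at 1.15 to 1.4. Home is within 0.06 of 0, either sign, wherever the stop is set
- tray_corner (a point): Free corner of the upper tray on the face to push (the long face that looks at the robot when shut), half way up the wall, 73 mm above the console. It lies at (-125, -235) mm from the post's axis in the tray's frame (the organiser's axes when the value is 0); orientation is the tray's. Push this long face 20 to 50 mm from the corner, on the side of the tray's +y
- catch: Fixed black bracket at the organiser's right end, origin under it at (+55, -155) mm in the organiser's frame, turned with it. On top, 57 to 91 mm above the console, a steel carriage with a rubber stop and a sprung roller nose. A set screw has left the carriage up to 12 mm nearer to or farther from the robot than drawn; that setting is not measured and must be felt by pushing
- stop (a point): Where the rubber stop's face meets the back of the shut upper tray if the carriage stands as drawn (really up to 12 mm off along x): at (+15, +19, +76) mm from the catch's origin, same axes. Here resistance climbs steeply. Pressing at the push point until 10 to 13 N is felt seats the tray
- nose (a point): The round steel roller nose (12 mm, sprung along y) as drawn, at (-12.5, +22.5, +76) mm from the catch's origin. A steel tab on the tray's short end rides over it in the last 11 mm before the stop: 5 to 9 N at the push point. The crest is 2 to 3 mm before the stop. Past it the nose keeps the tray pressed on the stop; short of it the tray is pushed back and not held
- opener: Chrome bottle opener lying flat: straight bar 14 mm wide and 10 mm thick from x = -50 to +22 mm, then a round ring head 38 mm wide to x = +55. Origin: underside, middle of its length, near its centre of mass; x along the bar to the ring head. 90 g
- bird: White ceramic bird figurine, 50 mm tall, base 30 mm across, standing loose in the upper tray 60 to 110 mm from the post. Origin: centre of its base
- dish: Terracotta key dish, 110 mm across, 30 mm high, loose. Origin: centre of its underside
- clip: Blue plastic spring clip, 60 x 30 mm, about 24 mm high, loose on the console before the organiser. Origin: centre of its underside
- glasses_case: Grey glasses case, 160 x 60 x 40 mm, loose. Origin: centre of its underside
- candle_jar: Amber glass jar, 70 mm across, 70 mm high, loose at the back left. Origin: centre of its underside
- tin: Flat round steel tin, 60 mm across, 25 mm high, loose on the console before the organiser. Origin: centre of its underside
There are look-alikes about, which are no part of the job. Of the things that look like the opener, take the one that is farthest to the robot's right at the start.

How it is judged (in metres and radians):
On the way, in this order (a step that is already met when the one before it is completed fails the run):
1. the opener lies released in the lower tray, the upper tray still swung out (x of opener in the frame of organiser between -0.067 and 0.067 m and y of opener in the frame of organiser between -0.122 and 0.122 m and height (world z) of opener below 0.012 m and contact force between the fingers and opener below 0.1 N and value of joint tray above 0.5 rad), for 0.2 s.
2. the upper tray is past the catch and pressed on the stop by the nose alone (value of joint tray below 0.08 rad and contact force between catch and tray above 4 N and contact force between the fingers and tray below 0.3 N), for 0.2 s.
At the end, for the whole second after the job is handed in: Opener flat and still on the lower tray's floor; upper tray shut over it, past the catch, at rest (value below 0.08 rad), pressed on its stop by the nose (over 4 N between tray and catch unit), robot clear; bird upright in the upper tray (within 0.2 rad) (x of opener in the frame of organiser between -0.067 and 0.067 m and y of opener in the frame of organiser between -0.122 and 0.122 m and height (world z) of opener below 0.012 m and angle between opener's own z axis and vertical below 0.15 rad and linear speed of opener below 0.02 m/s and value of joint tray below 0.08 rad and contact force between catch and tray above 4 N and velocity of joint tray between -0.05 and 0.05 rad/s and angle between bird's own z axis and vertical below 0.2 rad and height (world z) of bird above 0.05 m); the robot touches nothing.
It fails at once if the upper tray is pushed with more than 16 N (contact force between any of the fingers, the arm and tray above 16 N).
It fails at once if the bird falls over or leaves the tray (angle between bird's own z axis and vertical above 0.6 rad or height (world z) of bird below 0.05 m).
It fails at once if another thing on the console is shifted by more than 30 mm (distance of any of dish, clip, glasses_case, candle_jar, tin from where it was at the start of the episode above 0.03 m).
It also fails if it takes over 72 s, if anything falls off the work surface, if the arm or the gripper's body presses on something with over 40 N, if the wrist force passes 120 N, or if a joint passes its speed limit or range.

## Working session

There is one attempt and no reset: what is moved stays moved. The work goes in short steps, Python scripts to look and compute and a tool call to move; the robot and the scene stay as the last step left them, time stands still between calls to the robot, and variables do not carry over. Pictures are saved under pics/ and viewed, about 8 in all and at most 12, crops included, and the job is handed in when it is done.

Besides the shell and the picture viewer there is one more tool, called as name([rows], argument=value, ...), one row to a line, values as JSON. servo_tool: Moves the arm, as the interface text tells. Its arguments: {"type":"object","properties":{"plan":{"type":"array"},"force":{"type":"number"}},"required":["plan"]}

```bash
mkdir -p pics; ls; cat > h.py <<'E'
import numpy as np, cv2
from scipy.spatial.transform import Rotation as R
from cell import env
def save(name,fn):
    o=env.get_obs(); c=env.read_camera(name); cv2.imwrite('pics/'+fn+'.png',c['image'])
    np.save('pics/'+fn+'.npy',dict(c=c,o=o),allow_pickle=True); return c,o
def cam(fn):
    d=np.load('pics/'+fn+'.npy',allow_pickle=True).item(); c,o=d['c'],d['o']
    K=np.array([[c['fx'],0,c['cx']],[0,c['fy'],c['cy']],[0,0,1.]])
    if 'T_tool_cam' in c:
        T=np.eye(4);T[:3,:3]=R.from_euler('xyz',o['tool_rot'],degrees=True).as_matrix();T[:3,3]=o['tool_pos']
        W=np.linalg.inv(T@c['T_tool_cam']); return K,W[:3,:3],W[:3,3]
    return K,cv2.Rodrigues(np.array(c['rvec'],float))[0],np.array(c['tvec'],float).ravel()
def ray(fn,u,v,z):
    K,r,t=cam(fn); C=-r.T@t; d=r.T@np.linalg.inv(K)@[u,v,1]; return C+d*(z-C[2])/d[2]
def proj(fn,P):
    K,r,t=cam(fn); q=(np.atleast_2d(P)@r.T+t)@K.T; return q[:,:2]/q[:,2:]
E
python3 - <<'E'
from h import *
for n in ('top','side'):
    c,o=save(n,n+'0'); K,r,t=cam(n+'0'); print(n,-r.T@t,r[2],K[0,0])
    img=cv2.resize(c['image'],(800,600),interpolation=cv2.INTER_CUBIC); cv2.imwrite('pics/%s0b.png'%n,img)
print(o)
E
```

```text
pics
top [0.50478291 0.00203434 1.2353812 ] [ 0.04607813  0.022701   -0.99867986] 433.39982393307656
side [0.40014582 0.86239012 0.63057325] [ 0.17199344 -0.82058861 -0.54502532] 350.3772947213766
{'time_s': 0.05, 'qpos': array([74.83495595, 18.43714184, -4.01556542, 83.1725367 ,  1.29800256,
       78.54025576, -3.26350482]), 'joint_velocities': array([-0.02648264, -0.07955571, -0.01796197, -0.06468525,  0.02147483,
        0.0481289 ,  0.03491994]), 'effort': array([ 2.62995609e-04, -4.92994702e+01, -4.05785926e-01, -3.13706231e+01,
       -6.41164184e-02,  3.98005627e-02,  9.45044371e-05]), 'tool_pos': array([ 0.17865683, -0.62441444,  0.22150399]), 'tool_rot': array([-1.79895472e+02,  8.56891543e-03,  1.59718756e+01]), 'force': array([-0.05780775, -0.30342365,  0.48659446]), 'wrist_torque': array([ 0.02858459, -0.01636892, -0.01597244]), 'grip_width': 0.08735729524238237}
```

View pics/top0b.png

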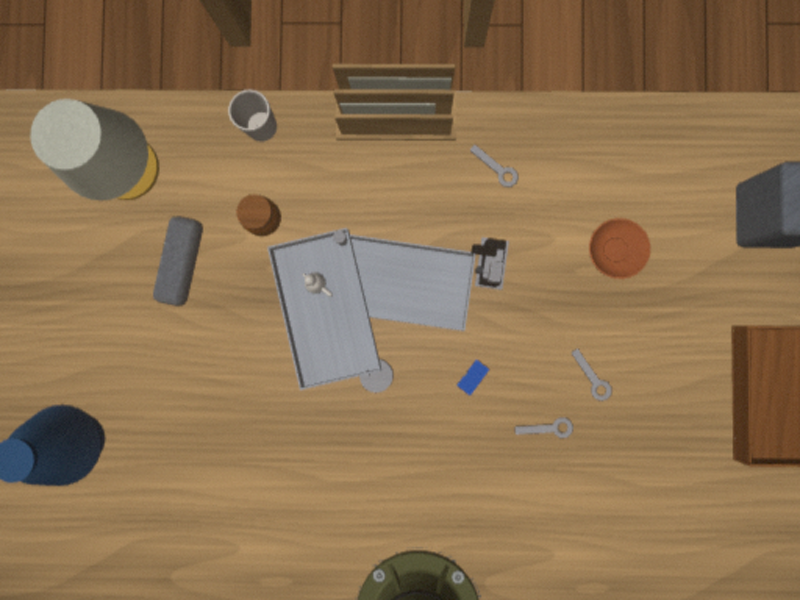

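View pics/side0b.png

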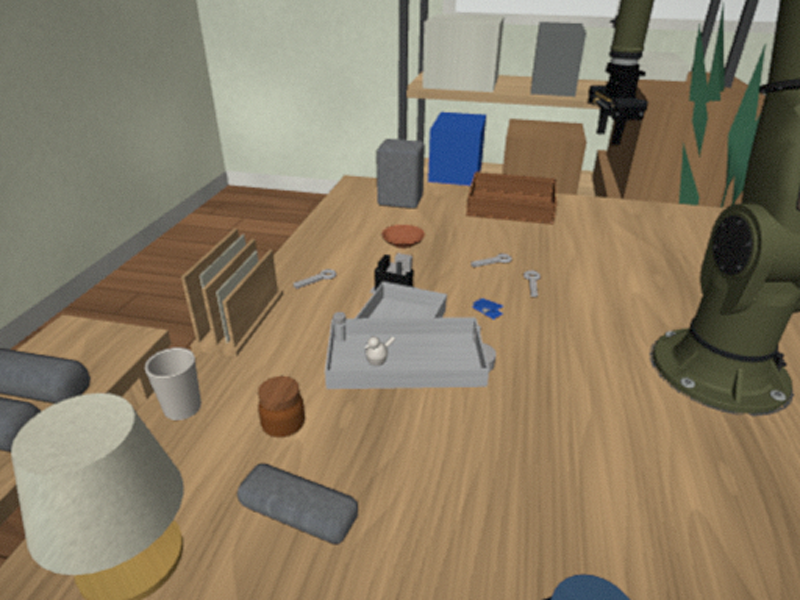

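Top view (800x600): the organiser's lower tray has corners near (350,237), (473,250), (465,330). The post knob is at (342,237), the swung-out tray runs to (302,388) and (381,370), the catch is at (492,262), and the clip is at (473,378). The tin at (376,376) sits partly under the tray corner. The rightmost opener runs from (576,351) to its ring at (601,391). I'll enlarge this area.

```bash
python3 - <<'E'
from h import *
im=cv2.imread('pics/top0.png')[140:265,165:395]
cv2.imwrite('pics/c1.png',cv2.resize(im,None,fx=3.4,fy=3.4,interpolation=cv2.INTER_CUBIC))
E
```

```text
(no output)
```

View pics/c1.png

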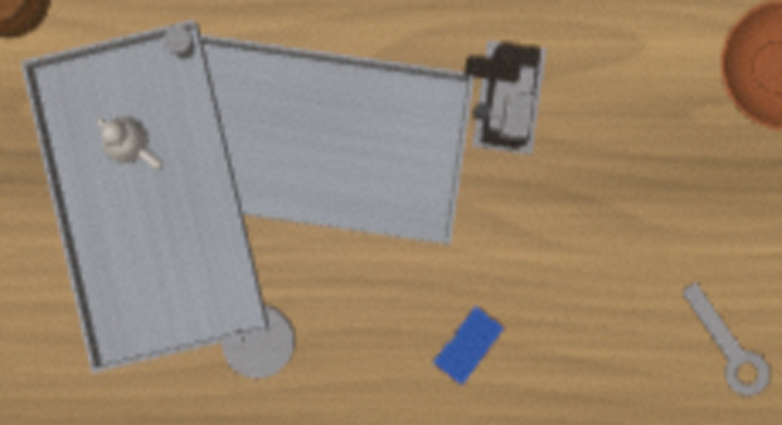

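Enlarged crop (scale 3.4, offset 165,140): knob at (180,42), tray rim corners at (27,64), (97,368), (267,327), (196,25). Lower tray right corners are at (468,77) and (449,242), bird base near (125,148), opener bar end at (689,287), ring centre at (747,373).

```bash
cat > fit.py <<'E'
from h import *
from scipy.optimize import least_squares
px=lambda U,V:np.array([(U+.5)/3.4-.5+165,(V+.5)/3.4-.5+140])
def r2(a): return np.array([[np.cos(a),-np.sin(a)],[np.sin(a),np.cos(a)]])
org=[((70,-125),.04,(468,77)),((-70,-125),.04,(449,242))]
tr=[((-125,15),.091,(27,64)),((-125,-235),.091,(97,368)),((15,-235),.091,(267,327)),((15,15),.091,(196,25))]
post=np.array([.055,.110])
def pred(p):
    x,y,th,a=p; o=np.array([x,y]); P=[];Q=[]
    c=o+r2(th)@post
    for l,z,u in org: P.append([*(o+r2(th)@np.array(l)/1e3),z]);Q.append(px(*u))
    for l,z,u in tr: P.append([*(c+r2(th-a)@np.array(l)/1e3),z]);Q.append(px(*u))
    P.append([*c,.109]);Q.append(px(180,42))
    return np.array(P),np.array(Q)
def res(p):
    P,Q=pred(p); return (proj('top0',P)-Q).ravel()
s=least_squares(res,[.6,0,-.05,1.3]); p=s.x
if __name__=='__main__':
    print('org x y th a',p); print(np.round(res(p).reshape(-1,2),2).tolist())
    P,_=pred(p); print(P.round(3))
    a,b=[ray('top0',*px(*u),z) for u,z in (((689,287),.010),((747,373),.008))]
    d=b-a; d/=np.linalg.norm(d); print('opener end, ring',a,b,'len(86 exp)',np.linalg.norm((b-a)[:2]),'yaw',np.degrees(np.arctan2(d[1],d[0])),'origin',b-d*.036)
    print('clip',ray('top0',*px(470,345),.024),'tin',ray('top0',*px(260,342),.025),'bird',ray('top0',*px(125,140),.08))
    c=P[6,:2]; th=p[2]
    for al in (p[3],1,.5,0): print(al,'push pt 35mm',c+r2(th-al)@np.array([-.125,-.2]))
    print('catch',p[:2]+r2(th)@np.array([.055,-.155]))
E
python3 fit.py
```

```text
org x y th a [ 0.58952671  0.03650817 -0.14004209  1.17863768]
[[2.21, -0.55], [0.34, 1.05], [-1.67, -0.6], [-0.64, 1.61], [0.9, 1.04], [-0.42, -1.74], [-0.66, -0.88]]
[[ 0.641 -0.097  0.04 ]
 [ 0.503 -0.077  0.04 ]
 [ 0.643  0.263  0.091]
 [ 0.401  0.2    0.091]
 [ 0.436  0.065  0.091]
 [ 0.678  0.127  0.091]
 [ 0.659  0.138  0.109]]
opener end, ring [ 0.47088215 -0.27647605  0.01      ] [ 0.40075854 -0.32444789  0.008     ] len(86 exp) 0.08496244897132567 yaw -145.62381256969294 origin [ 0.43046285 -0.30412705  0.0088472 ]
clip [ 0.42180678 -0.09535638  0.024     ] tin [0.42205386 0.07634359 0.025     ] bird [0.58295287 0.18163759 0.08      ]
1.1786376845707156 push pt 35mm [0.4344835  0.20891162]
1 push pt 35mm [0.42541784 0.16782425]
0.5 push pt 35mm [0.43963792 0.05199365]
0 push pt 35mm [ 0.50764937 -0.0428398 ]
catch [ 0.62235262 -0.12465156]
```

servo_tool([
  [0.6, [2.75, -2, 0.2], [0, 0, 0]],
  [0.6, [2.75, -2, 0.2], [0, 0, 0]],
  [0.6, [2.75, -2, 0.2], [0, 0, 0]],
  [0.6, [2.75, -2, 0.2], [0, 0, 0]],
  [0.6, [2.75, -2, 0.2], [0, 0, 0]],
  [0.6, [2.75, -2, 0.2], [0, 0, 0]],
  [0.6, [2.75, -2, 0.2], [0, 0, 0]],
  [0.6, [2.75, -2, 0.2], [0, 0, 0]],
  [0.6, [2.75, -2, 0.2], [0, 0, 0]],
  [0.6, [2.75, -2, 0.2], [0, 0, 0]],
  [0.6, [2.75, -2, 0.2], [0, 0, 0]],
  [0.6, [2.75, -2, 0.2], [0, 0, 0]],
  [0.6, [0, 0, 0], [0, 0, -6]],
  [0.6, [0, 0, 0], [0, 0, -6]],
  [0.6, [0, 0, 0], [0, 0, -6]],
  [0.6, [0, 0, 0], [0, 0, 0]],
])

```text
time_s: 1.43
tool_pos: [0.4368, -0.2834, 0.187]
tool_rot: [-179.1, 0.2, 34.6]
force: [-0.3, 0.1, 0.0]
grip_width: 0.0521
```

```bash
python3 - <<'E'
from h import *
c,o=save('wrist','w1'); print(o['tool_pos'],o['tool_rot'],proj('w1',[[.4305,-.304,.01],o['tool_pos']]))
cv2.imwrite('pics/w1b.png',cv2.resize(c['image'],(800,600),interpolation=cv2.INTER_CUBIC))
E
```

```text
[ 0.43678285 -0.28335215  0.18698359] [-179.14908667    0.20003955   34.64251487] [[271.91700207 187.75159484]
 [261.01284141 237.24203295]]
```

View pics/w1b.png

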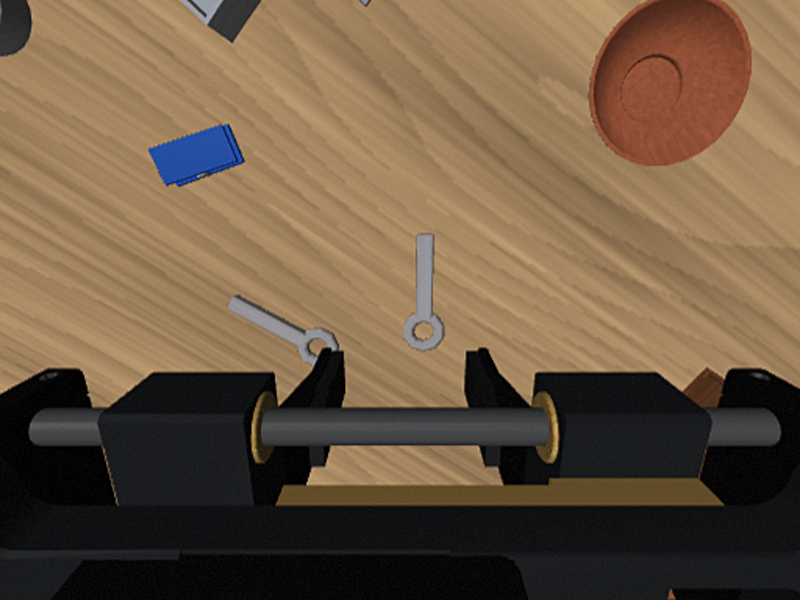

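The wrist view shows the target opener from the bar end at (426,235) to the ring centre at (424,331). It is almost parallel to the tool's x axis, with the clip at upper left and another opener at left.

```bash
cat >> h.py <<'E'
def togo(target):
    o=env.get_obs(); M=R.from_euler('xyz',o['tool_rot'],degrees=True).as_matrix()
    return (M.T@(np.array(target)-o['tool_pos'])*100).round(2)
E
python3 - <<'E'
from h import *
f=lambda U,V,z:ray('w1',(U+.5)*.64-.5,(V+.5)*.64-.5,z)
a=f(426,235,.008);b=f(424,331,.007);d=b-a;print(a,b,np.linalg.norm(d[:2]),np.degrees(np.arctan2(d[1],d[0])))
d[2]=0;d/=np.linalg.norm(d);o=a+d*.05;print('origin',o, 'togo above',togo([*o[:2],.10]), 'down',togo([*o[:2],.004]))
E
```

```text
[ 0.47140831 -0.27577986  0.008     ] [ 0.40113731 -0.32379475  0.007     ] 0.0851084178887892 -145.65591711262078
origin [ 0.43012509 -0.30398794  0.008     ] togo above [-1.69  1.46  8.68] down [-1.65  1.61 18.28]
```

servo_tool([
  [0.6, [-0.28, 0.25, 1.45], [-0.8, -0.2, 0.3]],
  [0.6, [-0.28, 0.25, 1.45], [0, 0, 0]],
  [0.6, [-0.28, 0.25, 1.45], [0, 0, 0]],
  [0.6, [-0.28, 0.25, 1.45], [0, 0, 0]],
  [0.6, [-0.28, 0.25, 1.45], [0, 0, 0]],
  [0.6, [-0.28, 0.25, 1.45], [0, 0, 0]],
  [0.6, [0, 0, 0], [0, 0, 0]],
  [0.6, [0, 0, 0], [0, 0, 0]],
])

```text
time_s: 2.15
tool_pos: [0.4284, -0.3088, 0.0966]
tool_rot: [180.0, 0.4, 32.2]
force: [-1.2, 0.3, 0.4]
grip_width: 0.052
```

```bash
python3 - <<'E'
from h import *
o=env.get_obs();print(o['tool_pos'],o['tool_rot'],togo([.4301,-.3040,.004]))
E
```

```text
[ 0.42842556 -0.30878134  0.09657043] [179.96103573   0.4300695   32.24530276] [ 0.47 -0.32  9.25]
```

servo_tool([
  [0.6, [0.15, -0.1, 1.2], [0, 0, -1]],
  [0.6, [0.1, -0.1, 1.2], [0, 0, -1]],
  [0.6, [0.1, -0.05, 1.2], [0, 0, 0]],
  [0.6, [0.05, 0, 1.2], [0, 0, 0]],
  [0.6, [0, 0, 1.2], [0, 0, 0]],
  [0.6, [0, 0, 0], [0, 0, 0]],
  [0.6, [0, 0, 0], [0, 0, 0]],
])

```text
time_s: 2.73
tool_pos: [0.4325, -0.3042, 0.0342]
tool_rot: [179.7, 0.3, 34.4]
force: [-0.4, 0.7, 0.0]
grip_width: 0.0524
```

```bash
python3 - <<'E'
from h import *
o=env.get_obs();print(o['tool_pos'],o['tool_rot'],togo([.4301,-.3040,.004]))
E
```

```text
[ 0.43246175 -0.30421894  0.03419483] [179.70980611   0.3083573   34.41301065] [-0.17 -0.17  3.02]
```

servo_tool([
  [0.6, [-0.05, -0.1, 0.7], [0, 0, 0]],
  [0.6, [-0.05, 0, 0.7], [0, 0, 0]],
  [0.6, [0, 0, 0.7], [0, 0, 0]],
  [0.6, [0, 0, 0.6], [0, 0, 0]],
  [0.6, [0, 0, 0], [0, 0, 0]],
  [0.6, [0, 0, 0], [0, 0, 0]],
])

```text
time_s: 3.23
tool_pos: [0.4323, -0.3046, 0.0061]
tool_rot: [179.5, 0.3, 34.5]
force: [0.3, -0.3, 0.1]
grip_width: 0.0521
```

servo_tool([
  [0.6, [0, 0, 0.3], [0.4, 0, 0]],
  [0.6, [0, 0, 0], [0, 0, 0]],
  [0, [0, 0, 0], [0, 0, 0]],
  [0, [0, 0, 0], [0, 0, 0]],
  [0, [0, 0, 0], [0, 0, 0]],
  [0, [0, 0, 0], [0, 0, 0]],
  [0, [0, 0, 0], [0, 0, 0]],
  [0, [0, 0, 0], [0, 0, 0]],
  [0, [0, 0, 0], [0, 0, 0]],
  [0, [0, 0, 0], [0, 0, 0]],
], force=30)

```text
time_s: 4.07
tool_pos: [0.4331, -0.3053, 0.004]
tool_rot: [179.9, 0.2, 34.4]
force: [0.4, 0.1, -0.3]
grip_width: 0.0134
```

servo_tool([
  [0, [0, 0, -2], [0, 0, 0]],
  [0, [0, 0, -2.5], [0, 0, 0]],
  [0, [0, 0, -2.5], [0, 0, 0]],
  [0, [0, 0, -2.5], [0, 0, 0]],
  [0, [0, 0, -2.5], [0, 0, 0]],
  [0, [0, 0, -2], [0, 0, 0]],
  [0, [0, 0, 0], [0, 0, 0]],
])

```text
time_s: 4.65
tool_pos: [0.4305, -0.3024, 0.1463]
tool_rot: [-179.6, 0.3, 34.5]
force: [0.6, -0.1, -0.5]
grip_width: 0.0134
```

servo_tool([
  [0, [2.5, -1.45, 0], [0, 0, 0]],
  [0, [2.5, -1.45, 0], [0, 0, 0]],
  [0, [2.5, -1.45, 0], [0, 0, 0]],
  [0, [2.5, -1.45, 0], [0, 0, 0]],
  [0, [2.5, -1.45, 0], [0, 0, 0]],
  [0, [2.5, -1.45, 0], [0, 0, 0]],
  [0, [2.5, -1.45, 0], [0, 0, 0]],
  [0, [2.5, -1.45, 0], [0, 0, 0]],
  [0, [2.5, -1.45, 0], [0, 0, 0]],
  [0, [2.5, -1.45, 0], [0, 0, 0]],
  [0, [0, 0, 0], [0, 0, -6]],
  [0, [0, 0, 0], [0, 0, -6]],
  [0, [0, 0, 0], [0, 0, -6]],
  [0, [0, 0, 0], [0, 0, -6]],
  [0, [0, 0, 0], [0, 0, -6]],
  [0, [0, 0, 0], [0, 0, -6]],
  [0, [0, 0, 0], [0, 0, -6]],
  [0, [0, 0, 0], [0, 0, -4]],
  [0, [0, 0, 0], [0, 0, 0]],
  [0, [0, 0, 0], [0, 0, 0]],
])

```text
time_s: 6.32
tool_pos: [0.5487, -0.0265, 0.1218]
tool_rot: [-178.1, -0.3, 82.6]
force: [1.2, 0.6, -1.3]
grip_width: 0.014
```

```bash
python3 - <<'E'
from h import *
from fit import p,r2
o=env.get_obs();c,o=save('wrist','w2')
t=p[:2]+r2(p[2])@np.array([-.01,-.045]);print(t,o['tool_pos'],o['tool_rot'],o['grip_width'],o['qpos'],togo([*t,.15]))
cv2.imwrite('pics/w2b.png',cv2.resize(c['image'],(800,600),interpolation=cv2.INTER_CUBIC))
E
```

```text
[ 0.57334329 -0.00665544] [ 0.54866969 -0.02654068  0.121762  ] [-178.06746842   -0.30105986   82.60002825] 0.014011216179402257 [ 35.57967071  15.96573819 -40.45681759 101.93989534  10.37101784
  67.97277205 -15.41135903] [ 2.31  2.11 -2.89]
```

View pics/w2b.png

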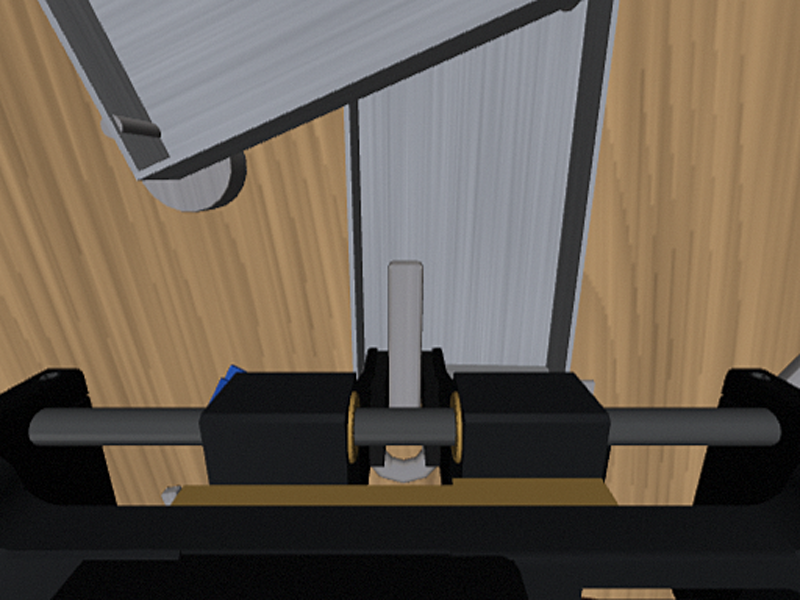

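Wrist view: the opener is held upright in the frame, bar from (405,262) down to the fingers. The lower tray's front rim runs (347,107)–(355,350) and its back rim (618,5)–(579,350). The upper tray's inner rim corner is at (143,180), with the tab at (138,127).

```bash
python3 - <<'E'
from h import *
from fit import p,r2
f=lambda U,V,z:ray('w2',(U+.5)*.64-.5,(V+.5)*.64-.5,z)
for U,V in ((347,107),(355,350),(618,5),(579,350)):
    q=f(U,V,.04)[:2]; print(q, r2(-p[2])@(q-p[:2])*1e3)
print('upper corner exp (436,65)',f(143,180,.091), 'opener end',f(405,262,.13))
E
```

```text
[0.52918697 0.09492006] [-67.90243455  49.41753135]
[ 0.5100713  -0.04701602] [-67.01883852 -93.79727101]
[0.67213167 0.12270739] [69.76417106 96.8857327 ]
[ 0.65145136 -0.06329646] [ 75.24962315 -90.1838165 ]
upper corner exp (436,65) [0.43796849 0.06887333 0.091     ] opener end [0.55472488 0.0239631  0.13      ]
```

servo_tool([
  [0, [0.58, 0.85, 0], [-1, 0, 0]],
  [0, [0.58, 0.85, 0], [-0.9, 0, 0]],
  [0, [0.58, 0.85, 0], [0, 0, 0]],
  [0, [0.58, 0.8, 0], [0, 0, 0]],
  [0, [0, 0, 0], [0, 0, 0]],
  [0, [0, 0, 0], [0, 0, 0]],
])

```text
time_s: 6.87
tool_pos: [0.5891, -0.0051, 0.1206]
tool_rot: [179.8, -0.4, 82.4]
force: [0.3, 0.4, -1.1]
grip_width: 0.0135
```

```bash
python3 - <<'E'
from h import *
o=env.get_obs();print(o['tool_pos'],o['tool_rot'],togo([.585,-.008,.008]))
E
```

```text
[ 0.58914448 -0.00505063  0.12061453] [179.82260775  -0.35132409  82.35550064] [-0.42 -0.41 11.26]
```

servo_tool([
  [0, [-0.1, -0.1, 1.3], [0, 0.3, 0]],
  [0, [-0.1, -0.1, 1.3], [0, 0, 0]],
  [0, [-0.1, -0.1, 1.3], [0, 0, 0]],
  [0, [-0.1, -0.1, 1.3], [0, 0, 0]],
  [0, [0, 0, 1.3], [0, 0, 0]],
  [0, [0, 0, 1], [0, 0, 0]],
  [0, [0, 0, 0], [0, 0, 0]],
  [0, [0, 0, 0], [0, 0, 0]],
])

```text
time_s: 7.53
tool_pos: [0.5843, -0.0075, 0.0388]
tool_rot: [179.9, -0.6, 82.4]
force: [-0.2, 0.1, -0.8]
grip_width: 0.0137
```

```bash
python3 - <<'E'
from h import *
o=env.get_obs();print(o['tool_pos'],o['tool_rot'],o['force'],togo([.585,-.008,.007]))
E
```

```text
[ 0.58431479 -0.00754081  0.038795  ] [179.9408451   -0.637687    82.35497006] [-0.19304125  0.07603482 -0.77016566] [-0.07  0.07  3.18]
```

servo_tool([
  [0, [0, 0, 0.8], [0, 0.5, 0]],
  [0, [0, 0, 0.8], [0, 0, 0]],
  [0, [0, 0, 0.6], [0, 0, 0]],
  [0, [0, 0, 0.4], [0, 0, 0]],
  [0, [0, 0, 0.2], [0, 0, 0]],
  [0, [0, 0, 0], [0, 0, 0]],
  [0, [0, 0, 0], [0, 0, 0]],
])

```text
time_s: 8.12
tool_pos: [0.5858, -0.0072, 0.0092]
tool_rot: [179.8, -1.2, 82.3]
force: [-0.2, 0.7, -1.0]
grip_width: 0.0135
```

servo_tool([
  [0, [0, 0, 0.15], [0, 0.7, 0]],
  [0, [0, 0, 0.1], [0, 0.4, 0]],
  [0, [0, 0, 0], [0, 0, 0]],
  [0.45, [0, 0, 0], [0, 0, 0]],
  [0.45, [0, 0, 0], [0, 0, 0]],
  [0.45, [0, 0, 0], [0, 0, 0]],
  [0.45, [0, 0, 0], [0, 0, 0]],
  [0.45, [0, 0, -0.8], [0, 0, 0]],
  [0.45, [0, 0, -2], [0, 0, 0]],
  [0.45, [0, 0, -3], [0, 0, 0]],
  [0.45, [0, 0, -3.5], [0, 0, 0]],
  [0.45, [0, 0, -3.5], [0, 0, 0]],
  [0.45, [0, 0, -3.5], [0, 0, 0]],
  [0.45, [0, 0, 0], [0, 0, 0]],
])

```text
time_s: 9.28
tool_pos: [0.5836, -0.013, 0.1789]
tool_rot: [179.9, -2.5, 82.5]
force: [1.8, 0.2, 0.6]
grip_width: 0.0389
```

```bash
python3 - <<'E'
from h import *
c,o=save('wrist','w3'); print(o['tool_pos'],o['tool_rot'])
t=env.read_camera('top')['image'][130:265,150:340]; t=cv2.resize(t,None,fx=2.1,fy=2.22,interpolation=cv2.INTER_CUBIC)
w=cv2.resize(c['image'],(400,300)); cv2.imwrite('pics/w3b.png',np.hstack([w,t[:300,:399]]))
E
```

```text
[ 0.58358147 -0.01301021  0.17886061] [179.86652633  -2.45232927  82.49639628]
```

View pics/w3b.png

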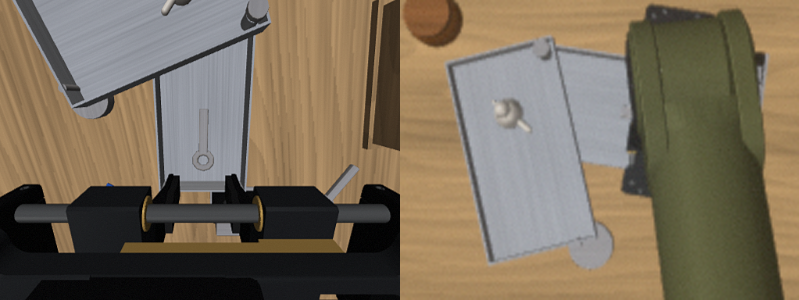

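Wrist view: the opener lies flat in the lower tray, ring at (203,158) and bar up to (204,112), between the walls. The upper tray and bird are unchanged. Next I'll go to the standoff outside the tray's free corner.

servo_tool([
  [0, [2.4, -1.9, -0.1], [0, 1, 0]],
  [0, [2.4, -1.9, -0.1], [0, 1, 0]],
  [0, [2.4, -1.9, -0.1], [0, 0.5, 0]],
  [0, [2.4, -1.9, -0.1], [0, 0, 0]],
  [0, [2.4, -1.9, -0.1], [0, 0, 0]],
  [0, [2.4, -1.9, -0.1], [0, 0, 0]],
  [0, [2.4, -1.9, -0.1], [0, 0, 0]],
  [0, [2.4, -1.9, -0.1], [0, 0, 0]],
  [0, [2.4, -1.9, -0.1], [0, 0, 0]],
  [0, [0, 0, 0], [0, 0, -5]],
  [0, [0, 0, 0], [0, 0, -5]],
  [0, [0, 0, 0], [0, 0, -6]],
  [0, [0, 0, 0], [0, 0, -6]],
  [0, [0, 0, 0], [0, 0, 0]],
  [0, [0, 0, 0], [0, 0, 0]],
])

```text
time_s: 10.63
tool_pos: [0.4182, 0.2279, 0.1813]
tool_rot: [-179.7, -4.9, 105.3]
force: [-0.1, 0.0, 0.2]
grip_width: 0.0004
```

```bash
cat > pl.py <<'E'
from h import *
from fit import p,r2
C=p[:2]+r2(p[2])@np.array([.055,.11])
def pt(a,out,along=40):  # TCP point for tray angle a, 'out' mm outside the face
    return C+r2(p[2]-a)@np.array([-.125-out/1e3,-.235+along/1e3])
def st(z,a,out,along=40):
    o=env.get_obs(); l=r2(p[2]-p[3])
    q=r2(-(p[2]))@(o['tool_pos'][:2]-C); 
    print('pose',o['tool_pos'].round(4),o['tool_rot'].round(1),'F',o['force'].round(2),'wrist q',o['qpos'].round(0)[[1,3,5,6]])
    t=pt(a,out,along); print('target',t.round(4),'togo cm',togo([*t,z]),'yaw err',round(np.degrees(p[2]-a)+180-o['tool_rot'][2],1))
E
python3 -c "
from pl import *
st(.064,p[3],45)
for a in (1.18,1,.8,.6,.4,.2,0): t=pt(a,12); print(a,t,np.hypot(*t))"
```

```text
pose [0.4182 0.2279 0.1813] [-179.7   -4.9  105.3] F [-0.14  0.01  0.24] wrist q [ -0. 109.  70. -10.]
target [0.4281 0.2537] togo cm [ 1.21  1.7  11.87] yaw err -0.8
1.18 [0.43644666 0.22208326] 0.48970058208436723
1 [0.42495042 0.18081585] 0.46181948243803755
0.8 [0.42106762 0.13339095] 0.4416911632804645
0.6 [0.42668408 0.08613999] 0.4352923212094866
0.4 [0.44157591 0.04094673] 0.4434703122383022
0.2 [ 4.65149405e-01 -3.87132788e-04] 0.46514956618936637
0 [ 0.49646477 -0.03621374] 0.4977837914758085
```

servo_tool([
  [0, [0.6, 0.5, 1], [0, -2.4, 0]],
  [0, [0.6, 0.5, 1], [0, -2.4, 0]],
  [0, [0.5, 0.4, 1.5], [0, 0, 0]],
  [0, [0, 0, 1.5], [0, 0, 0]],
  [0, [0, 0, 1.5], [0, 0, 0]],
  [0, [0, 0, 0], [0, 0, 0]],
  [0, [0, 0, 0], [0, 0, 0]],
])

```text
time_s: 11.22
tool_pos: [0.4259, 0.247, 0.1108]
tool_rot: [-179.4, 0.1, 103.9]
force: [0.1, -0.3, 0.7]
grip_width: 0.0007
```

```bash
python3 -c "
from pl import *
st(.066,p[3],30)"
```

```text
pose [0.4259 0.247  0.1108] [-1.794e+02  1.000e-01  1.039e+02] F [ 0.13 -0.35  0.69] wrist q [ 11. 111.  64. -27.]
target [0.4318 0.2392] togo cm [-0.9   0.44  4.47] yaw err 0.5
```

servo_tool([
  [0, [0, 0.2, 1], [0, 0, 0]],
  [0, [0, 0.2, 1], [0, 0, 0]],
  [0, [0, 0, 1], [0, 0, 0]],
  [0, [0, 0, 0.8], [0, 0, 0]],
  [0, [0, 0, 0.5], [0, 0, 0]],
  [0, [0, 0, 0], [0, 0, 0]],
  [0, [0, 0, 0], [0, 0, 0]],
])

```text
time_s: 11.8
tool_pos: [0.4311, 0.2468, 0.0645]
tool_rot: [-179.5, 0.1, 103.6]
force: [1.1, 0.5, 0.6]
grip_width: 0.0003
```

```bash
python3 -c "
from pl import *
st(.066,p[3],20)"
```

```text
pose [0.4311 0.2468 0.0645] [-1.795e+02  1.000e-01  1.036e+02] F [1.08 0.48 0.56] wrist q [ 15. 113.  59. -31.]
target [0.4343 0.2295] togo cm [-1.75 -0.09 -0.15] yaw err 0.9
```

servo_tool([
  [0, [-0.5, 0, -0.1], [0, 0, -0.5]],
  [0, [-0.5, 0, 0], [0, 0, 0]],
  [0, [-0.4, 0, 0], [0, 0, 0]],
  [0, [-0.3, 0, 0], [0, 0, 0]],
  [0, [-0.3, 0, 0], [0, 0, 0]],
  [0, [-0.2, 0, 0], [0, 0, 0]],
  [0, [0, 0, 0], [0, 0, 0]],
])

```text
time_s: 12.38
tool_pos: [0.4383, 0.223, 0.0673]
tool_rot: [-179.7, 0.2, 104.1]
force: [0.6, 0.5, 0.1]
grip_width: 0.0007
```

```bash
python3 -c "
from pl import *
st(.066,p[3],10)"
```

```text
pose [0.4383 0.223  0.0673] [-179.7    0.2  104.1] F [0.59 0.52 0.06] wrist q [ 14. 114.  59. -27.]
target [0.4368 0.2198] togo cm [-0.27 -0.22  0.13] yaw err 0.4
```

servo_tool([
  [0, [-0.3, -0.2, 0], [0, 0, 0]],
  [0, [-0.3, -0.2, 0], [0, 0, -0.5]],
  [0, [-0.4, -0.28, 0], [0, 0, -1.2]],
  [0, [-0.5, -0.35, 0], [0, 0, -1.5]],
  [0, [-0.6, -0.42, 0], [0, 0, -1.8]],
  [0, [-0.68, -0.48, 0], [0, 0, -2]],
  [0, [-0.68, -0.48, 0], [0, 0, -2]],
  [0, [-0.68, -0.48, 0], [0, 0, -2]],
  [0, [-0.6, -0.42, 0], [0, 0, -1.8]],
  [0, [-0.5, -0.35, 0], [0, 0, -1.5]],
  [0, [-0.3, -0.2, 0], [0, 0, -1]],
  [0, [0, 0, 0], [0, 0, 0]],
])

```text
time_s: 13.38
tool_pos: [0.4195, 0.1548, 0.0678]
tool_rot: [-179.7, 0.1, 120.6]
force: [-0.0, 0.6, 0.6]
grip_width: 0.0003
```

```bash
cat >> pl.py <<'E'
def where():
    o=env.get_obs(); a=p[2]-np.radians(o['tool_rot'][2]-180)
    d=r2(-(p[2]-a))@(o['tool_pos'][:2]-C)
    print('a from yaw',round((a+np.pi)%(2*np.pi)-np.pi,3),'out mm',(-.125-d[0])*1e3,'along',(d[1]+.235)*1e3,'r',np.hypot(*o['tool_pos'][:2]))
    # tray angle if contact at out=10.5
    q=r2(-p[2])@(o['tool_pos'][:2]-C); print('a if touching (out 10.5)',round(-(np.arctan2(q[1],q[0])+np.pi-np.arcsin(min(1,.1355/np.hypot(*q))) if False else 0),3), 'F n',(o['force'][:2]@[np.cos(np.radians(o['tool_rot'][2])),np.sin(np.radians(o['tool_rot'][2]))]).round(2),'z',o['tool_pos'][2].round(4),'tilt',o['tool_rot'][:2].round(1))
E
python3 - <<'E'
from pl import *
where()
save('top','t4'); im=cv2.imread('pics/t4.png')[130:280,140:340]; cv2.imwrite('pics/t4b.png',cv2.resize(im,None,fx=3.9,fy=3.9,interpolation=cv2.INTER_CUBIC))
E
```

```text
a from yaw 0.897 out mm 11.801224962797063 along 37.211819798949804 r 0.4471089644018461
a if touching (out 10.5) 0 F n 0.55 z 0.0678 tilt [-1.797e+02  1.000e-01]
```

View pics/t4b.png

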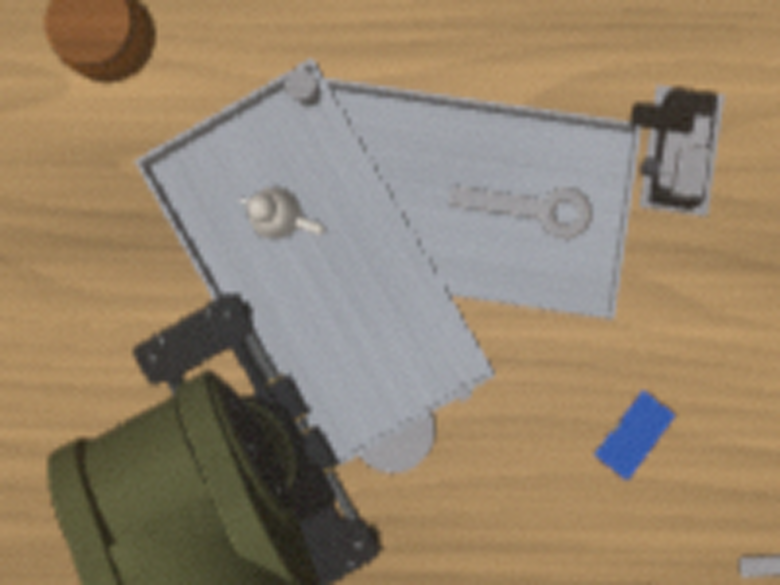

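Top view: the tray has followed to about 0.9 rad. The bird is upright at (272,212), the opener lies in the lower tray at (570,212), and the fingers are on the long face.

servo_tool([
  [0, [-0.3, -0.15, 0], [0, 0, -0.8]],
  [0, [-0.5, -0.3, 0], [0, 0, -1.5]],
  [0, [-0.6, -0.38, 0], [0, 0, -1.8]],
  [0, [-0.68, -0.45, 0], [0, 0, -2]],
  [0, [-0.68, -0.45, 0], [0, 0, -2]],
  [0, [-0.68, -0.45, 0], [0, 0, -2]],
  [0, [-0.68, -0.45, 0], [0, 0, -2]],
  [0, [-0.68, -0.45, 0], [0, 0, -2]],
  [0, [-0.6, -0.4, 0], [0, 0, -1.8]],
  [0, [-0.5, -0.32, 0], [0, 0, -1.5]],
  [0, [-0.3, -0.2, 0], [0, 0, -1]],
  [0, [0, 0, 0], [0, 0, 0]],
])

```text
time_s: 14.43
tool_pos: [0.4256, 0.0826, 0.0676]
tool_rot: [-179.7, -0.3, 140.7]
force: [-0.3, -0.3, -0.2]
grip_width: 0.0004
```

```bash
sed -i '/# tray angle if contact/d; s/^    q=r2(-p\[2\]).*print(.a if touching.*, .F n.,/    print("F n",/' pl.py; tail -2 pl.py; python3 -c "
from pl import *
where()"
```

```text
print('a from yaw',round((a+np.pi)%(2*np.pi)-np.pi,3),'out mm',(-.125-d[0])*1e3,'along',(d[1]+.235)*1e3,'r',np.hypot(*o['tool_pos'][:2]))
    print("F n",(o['force'][:2]@[np.cos(np.radians(o['tool_rot'][2])),np.sin(np.radians(o['tool_rot'][2]))]).round(2),'z',o['tool_pos'][2].round(4),'tilt',o['tool_rot'][:2].round(1))
a from yaw 0.546 out mm 20.852195596002986 along 44.228757154061995 r 0.4335630534696301
F n 0.01 z 0.0676 tilt [-179.7   -0.3]
```

servo_tool([
  [0, [-0.4, -0.15, 0], [0, 0, 0]],
  [0, [-0.6, -0.25, 0], [0, 0, 0]],
  [0, [-0.65, -0.4, 0], [0, 0, -1]],
  [0, [-0.7, -0.45, 0], [0, 0, -1.8]],
  [0, [-0.7, -0.45, 0], [0, 0, -2]],
  [0, [-0.7, -0.45, 0], [0, 0, -2]],
  [0, [-0.7, -0.45, 0], [0, 0, -2]],
  [0, [-0.6, -0.45, 0], [0, 0, -1.8]],
  [0, [-0.5, -0.35, 0], [0, 0, -1.5]],
  [0, [-0.4, -0.25, 0], [0, 0, -1.2]],
  [0, [-0.2, -0.1, 0], [0, 0, -0.5]],
  [0, [0, 0, 0], [0, 0, 0]],
])

```text
time_s: 15.43
tool_pos: [0.4573, 0.0132, 0.0668]
tool_rot: [-179.8, -0.5, 155.2]
force: [0.6, -0.0, 0.5]
grip_width: 0.0004
```

```bash
python3 -c "
from pl import *
where()"
```

```text
a from yaw 0.292 out mm 6.31241157982293 along 37.29298028441019 r 0.457489285472957
F n -0.55 z 0.0668 tilt [-179.8   -0.5]
```

servo_tool([
  [0, [-0.3, -0.2, 0], [0, 0, -1.5]],
  [0, [-0.5, -0.3, 0], [0, 0, -2]],
  [0, [-0.5, -0.3, 0], [0, 0, -2]],
  [0, [-0.4, -0.3, 0], [0, 0, -2]],
  [0, [-0.3, -0.2, 0], [0, 0, -1]],
  [0, [-0.2, -0.1, 0], [0, 0, -0.5]],
  [0, [0, 0, 0], [0, 0, 0]],
])

```text
time_s: 16.02
tool_pos: [0.4724, -0.0072, 0.0661]
tool_rot: [-179.8, -0.7, 164.6]
force: [0.3, -0.4, 0.0]
grip_width: 0.0008
```

```bash
python3 -c "
from pl import *
where()"
```

```text
a from yaw 0.129 out mm 16.662987436777353 along 45.61027102286802 r 0.4724913011388821
F n -0.43 z 0.0661 tilt [-179.8   -0.7]
```

servo_tool([
  [0, [-0.25, -0.2, 0], [0, 0, -0.3]],
  [0, [-0.25, -0.2, 0], [0, 0, -0.5]],
  [0, [-0.25, -0.2, 0], [0, 0, -0.5]],
  [0, [-0.2, -0.2, 0], [0, 0, -0.5]],
  [0, [0, 0, 0], [0, 0, 0]],
])

```text
time_s: 16.43
tool_pos: [0.4804, -0.0172, 0.0661]
tool_rot: [-179.9, -0.7, 166.6]
force: [-0.3, -0.6, -0.9]
grip_width: -0.0
```

```bash
python3 - <<'E'
from pl import *
where()
save('top','t5'); im=cv2.imread('pics/t5.png')[130:265,180:340]; cv2.imwrite('pics/t5b.png',cv2.resize(im,None,fx=4.4,fy=4.4,interpolation=cv2.INTER_CUBIC))
E
```

```text
a from yaw 0.095 out mm 13.06962573599807 along 42.70695976185221 r 0.48065892173770214
F n 0.17 z 0.0661 tilt [-179.9   -0.7]
```

View pics/t5b.png

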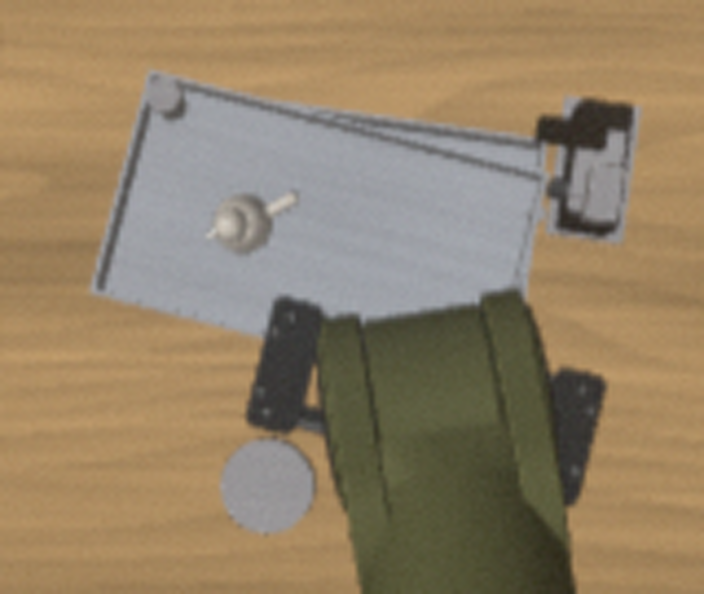

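Top view: the tray is almost shut, its back edge ending at (540,178) just before the nose at (553,187). The bird is upright at (243,222). Next come small steps while I watch the force.

servo_tool([
  [0, [-0.2, -0.12, 0], [0, 0, -0.3]],
  [0, [-0.2, -0.12, 0], [0, 0, -0.3]],
  [0, [-0.15, -0.1, 0], [0, 0, -0.3]],
  [0, [-0.15, -0.1, 0], [0, 0, -0.3]],
])

```text
time_s: 16.82
tool_pos: [0.486, -0.0229, 0.066]
tool_rot: [-179.9, -0.7, 167.9]
force: [0.5, 0.7, 0.3]
grip_width: 0.0004
```

```bash
python3 -c "
from pl import *
where()"
```

```text
a from yaw 0.072 out mm 10.660616857644051 along 41.505176894958915 r 0.4865784555725583
F n -0.34 z 0.066 tilt [-179.9   -0.7]
```

servo_tool([
  [0, [-0.15, -0.1, 0], [0, 0, -0.4]],
  [0, [-0.15, -0.1, 0], [0, 0, -0.4]],
  [0, [-0.15, -0.1, 0], [0, 0, -0.4]],
])

```text
time_s: 17.07
tool_pos: [0.4884, -0.0259, 0.0657]
tool_rot: [-179.9, -1.0, 169.2]
force: [-7.1, 4.0, 3.4]
grip_width: 0.0005
```

servo_tool([
  [0, [-0.15, -0.1, 0], [0, 0, -0.4]],
  [0, [-0.15, -0.1, 0], [0, 0, -0.4]],
])

```text
time_s: 17.23
tool_pos: [0.4879, -0.0265, 0.0649]
tool_rot: [180.0, -1.4, 170.1]
force: [-4.8, 2.4, 2.4]
grip_width: 0.0004
```

servo_tool([
  [0, [-0.2, 0, 0], [0, 0, 0]],
  [0, [-0.22, 0, 0], [0, 0, 0]],
])

```text
time_s: 17.4
tool_pos: [0.4877, -0.0266, 0.064]
tool_rot: [-179.9, -2.0, 170.2]
force: [-7.7, 2.5, 5.2]
grip_width: 0.0005
```

```bash
python3 -c "
from pl import *
where()"
```

```text
a from yaw 0.03 out mm 16.249725215599863 along 43.942708207401786 r 0.48844027203260665
F n 8.04 z 0.064 tilt [-179.9   -2. ]
```

servo_tool([
  [0, [-0.25, 0, -0.15], [0, -0.8, 0]],
  [0, [-0.28, 0, -0.15], [0, -0.8, 0]],
])

```text
time_s: 17.57
tool_pos: [0.488, -0.0266, 0.0644]
tool_rot: [-179.9, -1.1, 170.3]
force: [-4.5, 1.7, -4.1]
grip_width: 0.0006
```

```bash
python3 -c "
from pl import *
where()"
```

```text
a from yaw 0.029 out mm 16.224935356615262 along 44.0969680897495 r 0.4886829222663042
F n 4.73 z 0.0644 tilt [-179.9   -1.1]
```

servo_tool([
  [0, [-0.3, 0, -0.03], [0, -0.25, 0]],
  [0, [-0.3, 0, -0.03], [0, -0.25, 0]],
  [0, [-0.3, 0, -0.03], [0, -0.25, 0]],
])

```text
time_s: 17.82
tool_pos: [0.4886, -0.0273, 0.0635]
tool_rot: [-179.7, -1.3, 170.4]
force: [-10.5, 2.0, 7.6]
grip_width: 0.0005
```

```bash
python3 -c "
from pl import *
where()"
```

```text
a from yaw 0.028 out mm 15.686288107266384 along 43.69532642154611 r 0.4893622736704684
F n 10.7 z 0.0635 tilt [-179.7   -1.3]
```

```bash
cat > est.py <<'E'
from pl import *
from scipy.optimize import brentq
def h_of(a,pos): 
    d=r2(-(p[2]-a))@(np.array(pos[:2])-C); return (-.125-d[0])*1e3
E
python3 - <<'E'
from est import *
px5=lambda U,V:np.array([(U+.5)/4.4-.5+180,(V+.5)/4.4-.5+130])
L=[((15,15),(150,72)),((-125,15),(97,292)),((15,-235),(541,178))]
Q=np.array([px5(*u) for _,u in L]+[px5(166,98)])
def res(v):
    c=v[:2]; return (proj('t5',[[*(c+r2(p[2]-v[2])@np.array(l)/1e3),.091] for l,_ in L]+[[*c,.109]])-Q).ravel()
s=least_squares(res,[*C,.1]).x; print('t5 fit',s,'C',C,res(s).round(1))
pos5=[.4804,-.0172]; h=h_of(s[2],pos5); print('h',h)
now=env.get_obs()['tool_pos']
for hh in (h,9.5,10.5,12): print(hh,'a now',brentq(lambda a:h_of(a,now)-hh,-.2,.4))
save('top','t6'); im=cv2.imread('pics/t6.png')[135:255,190:340]; cv2.imwrite('pics/t6b.png',cv2.resize(im,None,fx=5,fy=5,interpolation=cv2.INTER_CUBIC))
print(now,env.get_obs()['force'])
E
```

```text
Traceback (most recent call last):
NameError: name 'least_squares' is not defined
```

```bash
python3 - <<'E'
from est import *
from fit import least_squares
px5=lambda U,V:np.array([(U+.5)/4.4-.5+180,(V+.5)/4.4-.5+130])
L=[((15,15),(150,72)),((-125,15),(97,292)),((15,-235),(541,178))]
Q=np.array([px5(*u) for _,u in L]+[px5(166,98)])
def res(v):
    c=v[:2]; return (proj('t5',[[*(c+r2(p[2]-v[2])@np.array(l)/1e3),.091] for l,_ in L]+[[*c,.109]])-Q).ravel()
s=least_squares(res,[*C,.1]).x; print('t5 fit',s,'C',C,res(s).round(1))
pos5=[.4804,-.0172]; h=h_of(s[2],pos5); print('h',h)
now=env.get_obs()['tool_pos']
for hh in (h,9.5,10.5,12): print(hh,'a now',brentq(lambda a:h_of(a,now)-hh,-.2,.4))
save('top','t6'); im=cv2.imread('pics/t6.png')[135:255,190:340]; cv2.imwrite('pics/t6b.png',cv2.resize(im,None,fx=5,fy=5,interpolation=cv2.INTER_CUBIC))
print(now,env.get_obs()['force'])
E
```

```text
t5 fit [0.65772202 0.13785644 0.10884202] C [0.65934259 0.13775412] [ 0.  -0.2 -1.8  0.6  2.2 -0.3 -0.5 -0.1]
h 10.260290052341691
10.260290052341691 a now 0.0563237563331429
9.5 a now 0.060213874127341506
10.5 a now 0.05509507726174074
12 a now 0.047382519321852896
[ 0.4886011  -0.02728361  0.06352495] [-9.61287869  1.73725165  7.19725653]
```

View pics/t6b.png

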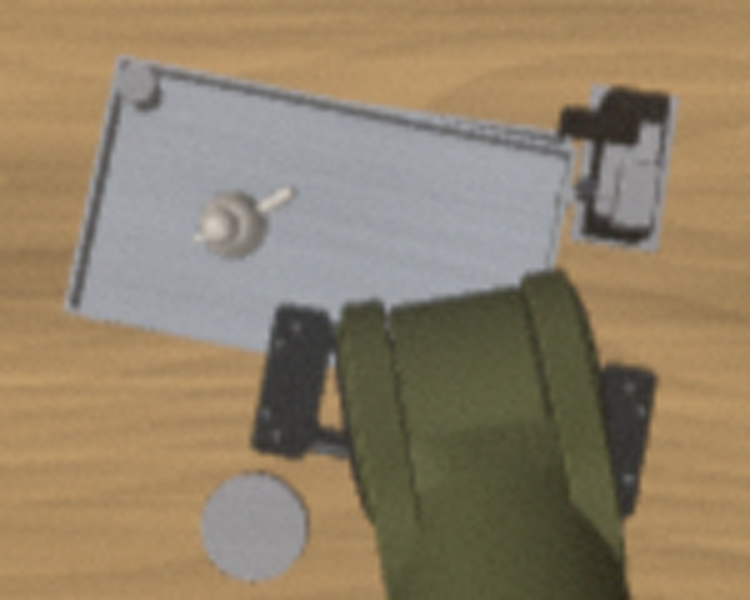

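Top view: the tray's back-right corner at (570,152) is still about 8 mm short of the black rubber stop near (575,137), so it sits on the nose ramp. The bird is upright at (232,225). I'll push a bit harder and cancel the vertical sag.

servo_tool([
  [0, [-0.3, 0, -0.12], [0, -0.3, 0]],
  [0, [-0.32, 0, -0.12], [0, -0.3, 0]],
  [0, [-0.33, 0, -0.12], [0, -0.3, 0]],
])

```text
time_s: 18.12
tool_pos: [0.4885, -0.0274, 0.0637]
tool_rot: [-179.6, -1.6, 170.4]
force: [-8.5, 2.0, 0.7]
grip_width: 0.0004
```

```bash
python3 -c "
from est import *
where(); n=env.get_obs(); print(n['tool_pos'],n['force'],'a',brentq(lambda a:h_of(a,n['tool_pos'])-10.26,-.2,.4))"
```

```text
a from yaw 0.027 out mm 15.946976313010842 along 43.70014645690459 r 0.48931953220525803
F n 8.7 z 0.0637 tilt [-179.6   -1.6]
[ 0.48854917 -0.02744663  0.0637445 ] [-8.47820334  2.04979646  0.65295898] a 0.056423190255808386
```

servo_tool([
  [0, [-0.36, 0, -0.13], [0, -0.35, 0]],
  [0, [-0.38, 0, -0.13], [0, -0.35, 0]],
])

```text
time_s: 18.28
tool_pos: [0.4888, -0.0277, 0.0637]
tool_rot: [-179.4, -1.8, 170.5]
force: [-8.8, 1.3, 2.3]
grip_width: 0.0005
```

```bash
python3 -c "
from est import *
where(); n=env.get_obs(); print(n['tool_pos'],n['force'],'a',brentq(lambda a:h_of(a,n['tool_pos'])-10.26,-.2,.4))"
```

```text
a from yaw 0.026 out mm 15.866811940050434 along 43.59853111491377 r 0.48954410531877557
F n 8.86 z 0.0637 tilt [-179.4   -1.8]
[ 0.48875908 -0.02771263  0.06374318] [-8.76834668  1.26123053  2.2687997 ] a 0.055104455302836794
```

servo_tool([
  [0, [-0.4, 0, -0.13], [0, -0.4, 0]],
  [0, [-0.43, 0, -0.13], [0, -0.4, 0]],
])

```text
time_s: 18.45
tool_pos: [0.4898, -0.0287, 0.0638]
tool_rot: [-179.3, -1.8, 170.5]
force: [-8.4, 0.3, 2.5]
grip_width: 0.0005
```

```bash
python3 -c "
from est import *
where(); n=env.get_obs(); print(n['tool_pos'],n['force'],'a',brentq(lambda a:h_of(a,n['tool_pos'])-10.26,-.2,.4))"
```

```text
a from yaw 0.025 out mm 14.831038452172123 along 42.863870124446755 r 0.4906190120588483
F n 8.32 z 0.0638 tilt [-179.3   -1.8]
[ 0.48977716 -0.02872884  0.06375089] [-8.38173913  0.33566009  2.49489132] a 0.04899693662866719
```

servo_tool([
  [0, [-0.43, -0.05, -0.13], [0, -0.4, 0]],
  [0, [-0.43, -0.05, -0.13], [0, -0.4, 0]],
])

```text
time_s: 18.62
tool_pos: [0.4925, -0.0313, 0.0638]
tool_rot: [-179.1, -1.7, 170.6]
force: [-4.7, -0.4, -3.4]
grip_width: 0.0004
```

```bash
python3 -c "
from est import *
where(); n=env.get_obs(); print(n['tool_pos'],n['force'],'a',brentq(lambda a:h_of(a,n['tool_pos'])-10.26,-.2,.4))"
```

```text
a from yaw 0.025 out mm 11.884451920995936 along 40.918704140203985 r 0.4934944937451189
F n 4.53 z 0.0638 tilt [-179.1   -1.7]
[ 0.49250275 -0.03127064  0.06384709] [-4.65513382 -0.37159432 -3.38154078] a 0.03292585518661074
```

servo_tool([
  [0, [-0.33, -0.05, -0.08], [0, -0.35, 0]],
  [0, [-0.33, -0.05, -0.08], [0, -0.35, 0]],
])

```text
time_s: 18.78
tool_pos: [0.4946, -0.0326, 0.0638]
tool_rot: [-179.1, -1.6, 170.6]
force: [-12.8, 5.4, 6.4]
grip_width: 0.0004
```

```bash
python3 -c "
from est import *
where(); n=env.get_obs(); print(n['tool_pos'],n['force'],'a',brentq(lambda a:h_of(a,n['tool_pos'])-10.26,-.2,.4))"
```

```text
a from yaw 0.024 out mm 9.756229692414964 along 40.00004125376813 r 0.49563013742422746
F n 13.53 z 0.0638 tilt [-179.1   -1.6]
[ 0.49455514 -0.03262581  0.06381057] [-12.82476349   5.36346427   6.43116624] a 0.021387023064034477
```

13.5 N normal at a≈0.021 with a steep rise means the stop has been reached. I'll back off.

servo_tool([
  [0, [0.1, 0, 0], [0, 0, 0]],
  [0, [0.3, 0, 0], [0, 0, 0]],
  [0, [0.6, 0, 0], [0, 0, 0]],
  [0, [1, 0, 0], [0, 0, 0]],
  [0, [1, 0, 0], [0, 0, 0]],
  [0, [0, 0, 0], [0, 0, 0]],
])

```text
time_s: 19.28
tool_pos: [0.4685, -0.0277, 0.0663]
tool_rot: [-179.2, -0.9, 170.7]
force: [-0.4, 0.3, -0.8]
grip_width: 0.0002
```

```bash
python3 - <<'E'
from est import *
where()
save('top','t7'); im=cv2.imread('pics/t7.png')[135:255,190:340]; cv2.imwrite('pics/t7b.png',cv2.resize(im,None,fx=5,fy=5,interpolation=cv2.INTER_CUBIC))
E
```

```text
a from yaw 0.023 out mm 36.5453569309154 along 40.85721210506399 r 0.4693102655704692
F n 0.42 z 0.0663 tilt [-179.2   -0.9]
```

View pics/t7b.png

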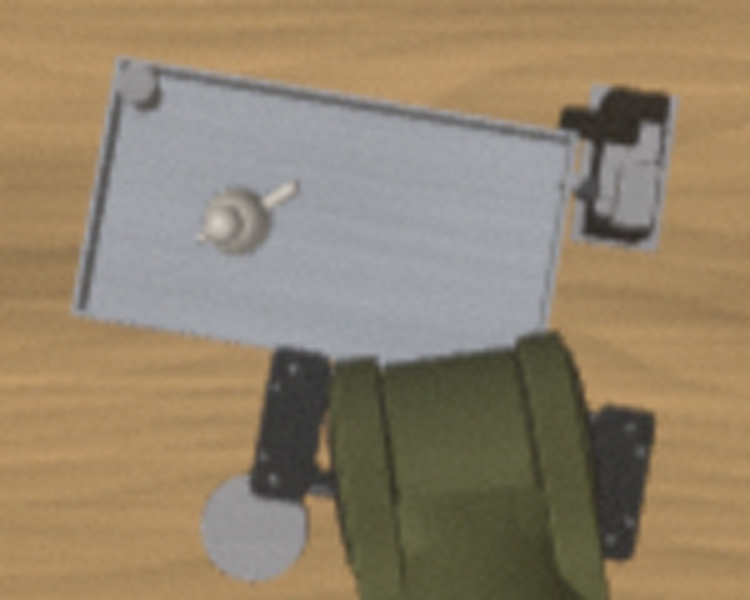

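Top view: the tray's back-right corner at (573,138) now touches the rubber stop and stayed there once released. The bird is upright at (235,220) and the tin has not moved. I'll retreat and check that the tray holds.

servo_tool([
  [0, [0.5, 0, -1.5], [0, 0, 0]],
  [0, [0, 0, -3], [0, 0, 0]],
  [0, [0, 0, -3], [0, 0, 0]],
  [0, [0, 0, -3], [0, 0, 0]],
  [0, [0, 0, -1.5], [0, 0, 0]],
  [0, [0, 0, 0], [0, 0, 0]],
  [0, [0, 0, 0], [0, 0, 0]],
  [0, [0, 0, 0], [0, 0, 0]],
  [0, [0, 0, 0], [0, 0, 0]],
  [0, [0, 0, 0], [0, 0, 0]],
  [0, [0, 0, 0], [0, 0, 0]],
  [0, [0, 0, 0], [0, 0, 0]],
])

```text
time_s: 20.33
tool_pos: [0.4698, -0.0278, 0.1897]
tool_rot: [-179.3, -0.5, 170.7]
force: [0.4, 0.0, 0.1]
grip_width: 0.0007
```

```bash
python3 - <<'E'
from est import *
where(); save('top','t8'); a=cv2.imread('pics/t7.png');b=cv2.imread('pics/t8.png')
g=lambda i:cv2.cvtColor(i,cv2.COLOR_BGR2GRAY).astype(np.float32)[140:175,230:325]
print('shift of tray end between t7 and t8 px',cv2.phaseCorrelate(g(a)[:,50:],g(b)[:,50:]),'mean diff',np.abs(g(a)-g(b)).mean())
c,_=save('side','s8'); cv2.imwrite('pics/s8b.png',cv2.resize(c['image'][150:290,170:360],None,fx=4,fy=4,interpolation=cv2.INTER_CUBIC))
E
```

```text
a from yaw 0.023 out mm 35.17254698670741 along 40.85713427225865 r 0.47058825948698263
F n -0.38 z 0.1897 tilt [-179.3   -0.5]
shift of tray end between t7 and t8 px ((0.5608775412406466, 0.026594181687752183), 1.0099708248067785) mean diff 1.7765414
```

View pics/s8b.png

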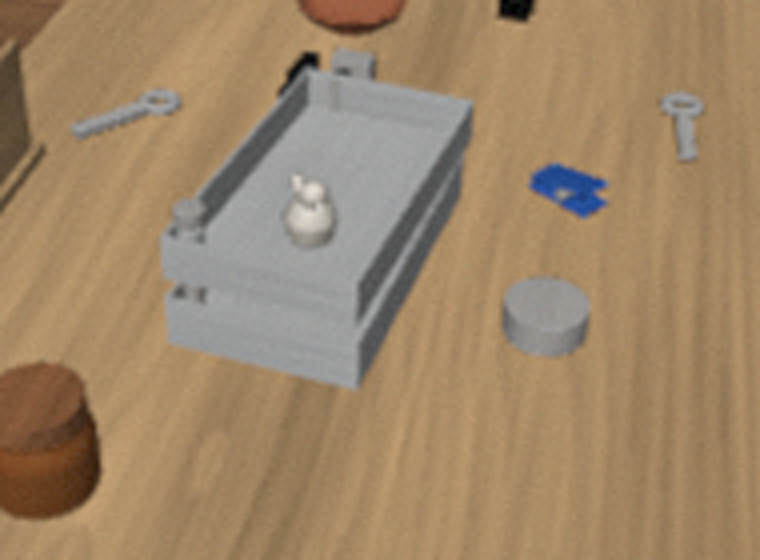

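The side view shows the upper tray square over the lower one against the catch, the bird upright at (310,212), and the clip and tin in place. The tray has not moved since release.

```bash
python3 -c "
from h import *
print(env.get_obs()['joint_velocities'].round(2)); print(env.sign_off())"
```

```text
[ 0.07 -0.27 -0.03 -0.45 -0.07  0.1  -0.07]
the job is handed in; nothing more can be done
None
```

I laid the rightmost opener flat in the lower tray, then swung the upper tray shut past the catch and onto its stop. I handed the job in at about 20 s of the 72 s allowed.

**Pushing force:** The nose gave about 8 to 11 N of resistance, a little above the 5 to 9 N stated. The steep rise at the stop read 13.5 N along the push and about 15.3 N in total. That is close to the 16 N limit, and forces were only read at the end of each move, so a higher peak in between would not have shown.

**Last checks:**
- **Tray:** After release and retreat it stayed on the stop, at about 0.02 rad by my estimate. The image comparison showed no movement toward or away from the stop. It did report a sideways shift of 0.56 pixel, probably the arm moving in the picture.
- **Hold on the stop:** I could not measure the 4 N between the catch and the tray. I infer it from the felt stop and from the tray not springing back.
- **Bird and other things:** The bird is upright in the tray. The clip, the tin and the jar looked in place in the last pictures. I did not measure the dish or the glasses case again at the end, but the arm never came near either.
- **Opener:** It was last seen flat in the lower tray while the tray was being swung. The shut tray now hides it.
- **Robot:** It is clear of everything, with the tool about 0.19 m above the console.

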